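# Shift the feed box into the gear marked by the setting pin

## Robot

A 6-joint arm with a two-finger parallel gripper is mounted at the origin on a cart in front of the work surface, level with it; the furniture and walls round the work are solid. World frame = base frame: x ahead of the robot, y to its left, z up, the work surface at z = 0. Lengths are in m, angles in degrees, forces in N, time in s.
With the tool pointing down it reaches from about 0.4 to 0.825 m from the base axis. Payload 7 kg.
Tool frame: the origin (TCP) lies at the very end of the fingers, on their centre line; the grasp point (between the pads) lies 19 mm behind it (ctrl.grasp_offset is the distance from the TCP to the grasp point, in m); z points along the fingers, y is the line along which they close (so a half turn about z gives the same grasp; the last joint's range is limited). The gripper opens to 88 mm and grips with 3 to 60 N. Pads are 19 mm wide; open, the fingers measure 130 mm over their backs; the gripper's body (78 mm by 193 mm) begins 47 mm behind the grasp point.
Start: joints at [92.195, 20.546, 0.682, 0, -70.136, -16.507], TCP at [0.167, 0.654, 0.227] pointing down, gripper open.
Joint ranges: [-176.03, 176.03], [-82.01, 121.73], [-58.28, 71.71], [-173.87, 95.51], [-174.79, -0.11], [-173.66, 173.66]. Speed limits (degrees/s): [136.94, 136.94, 172.46, 180, 180, 180].

## Interface

Orientations are given as [roll, pitch, yaw] about the fixed x, y, z axes, in that order (R = Rz(yaw) Ry(pitch) Rx(roll)).
In Python, from plant import ctrl gives the robot as it stands. The module is installed in compiled form; this text tells all that it offers.
- The arm moves only by the tool jog_arm, never from a script. Its argument "plan" is a list that holds one entry, the list of rows, each a list of 7 numbers: the opening, from 0 (shut) to 1 (fully open), then the shift along the tool's x, y, z in m, then the turn, a rotation vector about the tool's x, y, z in degrees. A call has 1 to 20 rows; each row is the pose to reach, as a shift and turn from the pose commanded when the call began, along the tool's axes at that moment; what a row does not reach only later rows make up. A row lasts 1/8 s, in which the tool goes at most 62.5 mm and 10.7 degrees, less where a joint would pass 70% of its speed; a pose out of reach is approached as far as the arm can. A call with a gripper value outside its range is refused whole. The fingers move at their own pace and stop on an object; the grip force is fixed at half the most. Time passes only in rows, so rows that repeat a pose let the fingers close. It gives the time, the measured TCP pose, the force, the opening and the grip force at its end, in the units of the state.
- ctrl.get_obs(): the state, without advancing time (a new reading comes with each control period).
- ctrl.snapshot(name): name is "scene" or "side" or "wrist"; returns a dict with "image" (420x560x3 uint8, red, green, blue), "vertical_fov" (degrees; the focal length in pixels is half the picture's height over the tangent of half this angle, whatever the lens; pixels are square), "cx", "cy" (the principal point, pixels), "R" (3x3) and "t" (3): a world point X has camera coordinates R X + t; the wrist camera has in their place "T_tool_cam" (4x4, takes a point from camera to tool coordinates, whose origin is the TCP and whose axes are the flange's). Camera axes: x right, y down, z forward; pixel columns grow to the right and rows downward; lengths in m; the calibration is good to about 2 mm. A picture is of the moment at which its call begins: read the wrist's pose just before it. There is no depth.
- ctrl.close_job(): hands the job in; it is judged then, once.
The state is a dict: "clock": time; "joint_pos": joint angles; "qvel": joint speeds; "tau": joint torques, N m; "tool_pos": TCP position; "orientation": TCP orientation; "force": force on the tool from outside, world axes, zero at the start; "moment": the same for the moment, N m; "opening": finger opening in m; "gripper_force": force on a finger pad.
Only numpy, scipy, OpenCV 4.12 (cv2) and the standard library are available. Lean on these libraries where they do the work, as an engineer would, in place of code of your own. Each camera call takes 0.05 s, during which the arm holds its last target. There are 200 camera calls.

## Task

Change the gear of the feed box: push its selector lever through the slotted gate into the slot marked by the upright setting pin, all the way to that slot's end, and leave it there. Push gently with the fingers, without gripping the lever, and do not disturb the tools and parts lying around.

Things in the scene. Friction and masses are not known exactly. Their poses are not given: they have to be found in the camera images.
- feed_box: Fixed grey box, 140 (x) x 130 (y) x 100 mm high; output shaft on its +y side (to 97 mm from the centre, 50 mm up), 8 mm high foot lugs to 82 mm in x. Origin: centre of its underside; x points away from the robot at yaw 0, y left, z up. Its flat top plate, 8 mm thick, has a gate cut through it (see gate_centre) that guides the lever.
- gate_centre (a point): Centre of the gate, on the top plate's upper face, 100 mm above the box's origin. Three slots along x, at y = -28, 0, +28 mm, 16 mm wide, each reaching to x = -30 and +30; at x = 0 a cross channel along y, 16 mm wide, joins them (to y = -36 and +36). Tongues between the slots have round ends. The 10 mm stem can only follow the slots; it starts anywhere along the middle slot.
- lever_knob (a point): Centre of the black 32 mm ball knob on the lever; under it a 16 mm collar and the 10 mm stem. The lever tilts about a pivot 20 mm above the box's origin, 150 mm from the knob's centre; box frame, mm: x = 150 sin(shift), y = 150 sin(select) cos(shift), z = 20 + 150 cos(select) cos(shift). It stays where left; 2 to 3 N at the knob move it.
- lever_gate (a point): Point on the axis of the lever's stem, 80 mm from the pivot: about where the stem passes through the top plate.
- select (a joint): Sideways tilt of the lever, rad; 0 = middle slot, positive towards the box's +y; about +0.34 in the +y slot and -0.34 in the -y slot, and it can pass from one slot to another only when shift is about 0 (the stem is in the cross channel).
- shift (a joint): Tilt of the lever along the slots, rad; 0 = in the cross channel, positive towards the box's +x; about +0.29 at the +x end and -0.29 at the -x end of a slot, where the stem meets the slot's end.
- setting_pin: The one upright steel pin on the top plate, 28 mm high, head 18 mm, foot 16 mm; origin at the centre of its foot. Fixed just beyond one of the four outer slot ends, in line with the slot (x = +-46, y = +-28 mm in the box frame): it marks the slot end wanted. The other three places carry flat plugs, 3 mm high. With the lever fully home, lever_gate is about 23 mm from it horizontally.
- vinyl_tape: Loose black tape roll, 62 mm across, 18 mm high, at the -y side of the box; not to be disturbed. Origin at the centre of its underside.
- driver_black: Loose black screwdriver, 181 mm long, 22 mm thick, lying at the +y side of the box; not to be disturbed. Origin at the middle of its underside.
- cell_battery: Loose blue battery cell, 66 mm long, 18 mm thick, lying at the +y side of the box beyond the screwdriver; not to be disturbed. Origin at the middle of its underside.
- screw_dish: Loose light grey dish, 70 mm across, 16 mm high, right of the box; not to be disturbed. Origin at the centre of its underside.
- hex_key_block: Loose orange block of hex keys, 26 x 75 x 33 mm, right of the box; not to be disturbed. Origin at the centre of its underside.

How it is judged:
By the outcome, as a careful person would: the job done as asked, in the order asked, and still so for the second after the job is handed in, with the robot touching nothing.
It also fails if it takes over 48 s, if anything falls off the work surface, if the arm or the gripper's body presses on something with over 40 N, if the wrist force passes 120 N, or if a joint passes its speed limit or range.

## Working session

There is one attempt and no reset: what is moved stays moved. The work goes in short steps, Python scripts to look and compute and a tool call to move; the robot and the scene stay as the last step left them, time stands still between calls to the robot, and variables do not carry over. Pictures are saved under pics/ and viewed, at most 10 in all, crops included, and the job is handed in when it is done.

Besides the shell and the picture viewer there is one more tool, called after "Call:" in YAML: its name, and indented under it one key for each argument. jog_arm: Moves the arm, as the interface text tells. Its arguments: {"type":"object","properties":{"plan":{"type":"array","items":{"type":"array","items":{"type":"array","items":{"type":"number"}}}}},"required":["plan"]}

```bash
mkdir -p pics; cat > h.py <<'E'
import numpy as np, cv2
from plant import ctrl
from scipy.spatial.transform import Rotation as Ro
def snap(n,f):
    o=ctrl.get_obs(); s=ctrl.snapshot(n); cv2.imwrite('pics/'+f,s['image'][:,:,::-1])
    f=210/np.tan(np.radians(s['vertical_fov'])/2)
    K=np.array([[f,0,s['cx']],[0,f,s['cy']],[0,0,1]])
    if n=='wrist':
        T=np.eye(4);T[:3,:3]=Ro.from_euler('xyz',o['orientation'],degrees=True).as_matrix();T[:3,3]=o['tool_pos']
        M=np.linalg.inv(T@s['T_tool_cam']);R,t=M[:3,:3],M[:3,3]
    else: R,t=np.array(s['R']),np.array(s['t'])
    return s['image'],K,R,t
def ray(c,u,v):
    _,K,R,t=c; return -R.T@t, R.T@np.linalg.solve(K,[u,v,1])
def plane(c,u,v,z):
    o,d=ray(c,u,v); return o+d*(z-o[2])/d[2]
def proj(c,X):
    _,K,R,t=c; p=K@(R@np.array(X)+t); return p[:2]/p[2]
def tri(rs):
    A=0;b=0
    for o,d in rs:
        d=d/np.linalg.norm(d);P=np.eye(3)-np.outer(d,d);A=A+P;b=b+P@o
    X=np.linalg.solve(A,b); return X,[np.linalg.norm(np.cross(d/np.linalg.norm(d),X-o)) for o,d in rs]
E
python3 - <<'E'
from h import *
import pickle
for n in('scene','side','wrist'):
    c=snap(n,n+'0.png'); pickle.dump(c,open(n+'0.pkl','wb')); print(n,-c[2].T@c[3],c[2][2])
print(ctrl.get_obs())
E
```

```text
scene [-0.11525535 -0.33152657  0.80616294] [ 0.60247045  0.41063508 -0.68440353]
side [0.41399392 0.92644999 0.70432613] [ 0.08020351 -0.82503076 -0.55936718]
wrist [0.23312787 0.63646524 0.38347782] [-0.24880956  0.06113416 -0.96662113]
{'clock': 0.15, 'joint_pos': array([ 9.21937159e+01,  2.05825513e+01,  6.47763748e-01, -1.44478471e-02,
       -7.01349528e+01, -1.65076607e+01]), 'qvel': array([ 0.03381082, -0.09374184,  0.11008617,  0.04785188, -0.06156746,
       -0.02104931]), 'tau': array([-1.01959664e-03, -5.83274961e+01,  2.93287933e+01,  7.00116321e+00,
        8.77596787e-03, -1.14005329e-04]), 'tool_pos': array([0.1668099 , 0.65370575, 0.22584707]), 'orientation': array([ 1.79929274e+02, -6.79412233e-03, -1.43188583e+01]), 'force': array([ 0.04646795,  1.32083791, -0.2068857 ]), 'moment': array([ 0.00950344,  0.04577134, -0.04221616]), 'gripper_force': 0.0, 'opening': 0.08792449203925955}
```

View pics/scene0.png

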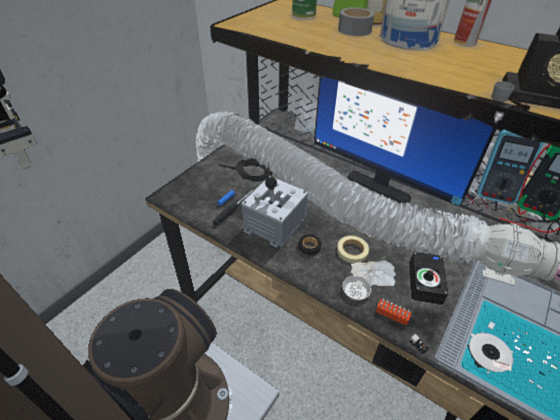

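View pics/side0.png

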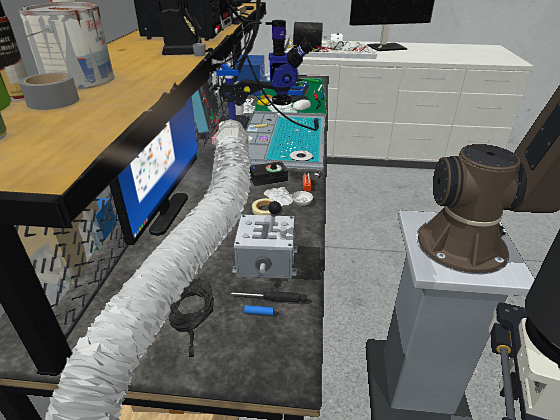

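```bash
python3 - <<'E'
from h import *
a=cv2.imread('pics/scene0.png')[165:255,225:325]; b=cv2.imread('pics/side0.png')[190:290,225:315]
a=cv2.resize(a,(444,400),interpolation=cv2.INTER_CUBIC); b=cv2.resize(b,(360,400),interpolation=cv2.INTER_CUBIC)
cv2.imwrite('pics/crop.png',np.hstack([a,b])[:, :800])
E
```

```text
(no output)
```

View pics/crop.png

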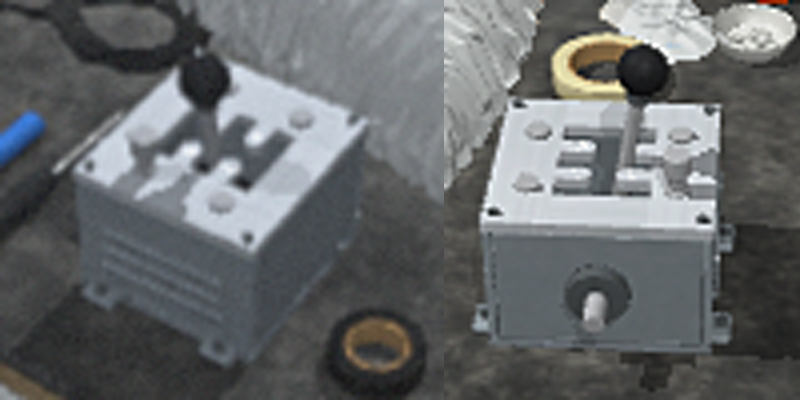

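```bash
python3 - <<'E'
from h import *
import pickle
S=pickle.load(open('scene0.pkl','rb'));D=pickle.load(open('side0.pkl','rb'))
s=lambda X,Y:(225+X/4.44-.4,165+Y/4.44-.4); d=lambda X,Y:(225+(X-444)/4-.4,190+Y/4-.4)
loc={'-+':((78,172),(715,230)),'--':((250,248),(718,103)),'+-':((368,122),(505,100)),'++':(None,(484,226))}
W=[];L=[]
for k,(a,b) in loc.items():
    ps=[plane(c,*f(*p),.1) for c,f,p in((S,s,a),(D,d,b)) if p]
    print(k,np.round(ps,3)); W.append(np.mean(ps,0)[:2]); L.append([(.07 if k[0]=='+' else -.07),(.065 if k[1]=='+' else -.065)])
W=np.array(W);L=np.array(L)
z=lambda a:a[:,0]+1j*a[:,1]
w,l=z(W),z(L); m=w.mean();ml=l.mean(); r=((w-m)*np.conj(l-ml)).sum(); r/=abs(r); t=m-r*ml
yaw=np.angle(r); print('box',t,np.degrees(yaw), np.abs(w-t-r*l))
# knob by dark mask
def knob(c,x0,y0,x1,y1):
    g=c[0].max(2)[y0:y1,x0:x1]<50
    n,lab,st,ce=cv2.connectedComponentsWithStats(g.astype(np.uint8)); 
    for i in range(1,n):
        if st[i,4]>30: print(st[i],ce[i]+[x0,y0])
knob(S,262,172,282,192);knob(D,264,198,284,216)
X,e=tri([ray(S,*s(205,80)),ray(D,*d(643,71))]);q=(X[0]+1j*X[1]-t)/r
print('knob',X,e,'box',q)
X,e=tri([ray(S,*s(145,133)),ray(D,*d(678,160))]);q=(X[0]+1j*X[1]-t)/r
print('pin',X,e,q)
for sx in(1,-1):
  for sy in(1,-1):
    for h in (.1,.128):
      p=t+r*(sx*.046+1j*sy*.028);P=[p.real,p.imag,h];a=proj(S,P);b=proj(D,P)
      print(sx,sy,h,((a-[225,165]+.4)*4.44).round(),((b-[225,190]+.4)*4+[444,0]).round())
E
```

```text
-+ [[0.459 0.183 0.1  ]
 [0.462 0.187 0.1  ]]
-- [[0.467 0.061 0.1  ]
 [0.47  0.055 0.1  ]]
+- [[0.603 0.065 0.1  ]
 [0.611 0.067 0.1  ]]
++ [[0.598 0.198 0.1  ]]
box (0.5335261298502144+0.1265731785278485j) 3.990808576623225 [0.00189646 0.00096204 0.00152379 0.00167792]
[  0   0  14  17 114] [268.97368421 180.30701754]
[  4   3  14  15 130] [274.32307692 207.84615385]
knob [0.51092587 0.12426792 0.16764662] [np.float64(0.0008919670808714517), np.float64(0.000891967080871538)] box (-0.022705898434775346-0.0007267719254668775j)
pin [0.48775926 0.15378634 0.12585546] [np.float64(0.0008620961668148827), np.float64(0.0008620961668147599)] (-0.04376196123036855+0.03033238536058296j)
1 1 0.1 [225.  87.] [531. 187.]
1 1 0.128 [225.  53.] [528. 150.]
1 -1 0.1 [300. 117.] [540. 134.]
1 -1 0.128 [302.  83.] [538.  98.]
-1 1 0.1 [146. 169.] [680. 191.]
-1 1 0.128 [145. 135.] [681. 154.]
-1 -1 0.1 [224. 202.] [683. 137.]
-1 -1 0.128 [225. 168.] [683. 101.]
```

```bash
cat >> h.py <<'E'
BX=np.array([.5335,.1266]);BY=4.0
def go(*pts):
    o=ctrl.get_obs();R=Ro.from_euler('xyz',o['orientation'],degrees=True);p=o['tool_pos']
    b=Ro.from_euler('z',-BY,degrees=True)
    print('now box mm',(b.apply(p-[*BX,0])*1000).round(1),'rpy',o['orientation'].round(2),'F box',b.apply(o['force']).round(1),'t',o['clock'],'open',round(o['opening'],4))
    for q in pts:
        w=b.inv().apply(np.array(q)/1000)+[*BX,0]
        print(q,'shift',R.inv().apply(w-p).round(4),'turn',(R.inv()*Ro.from_euler('xyz',[180,0,BY],degrees=True)).as_rotvec(degrees=True).round(2))
E
python3 -c "
from h import *
go((-75,0,215),(-75,0,153))"
```

```text
now box mm [-329.   551.4  225.8] rpy [ 1.7993e+02 -1.0000e-02 -1.4320e+01] F box [ 0.1  1.3 -0.2] t 0.15 open 0.0879
(-75, 0, 215) shift [0.4145 0.4436 0.0114] turn [  0.07   0.   -18.32]
(-75, 0, 153) shift [0.4145 0.4435 0.0734] turn [  0.07   0.   -18.32]
```

Call:
jog_arm:
  plan:
    - [[0,0.4145,0.4436,0.011,0,0,-18.3],[0,0.4145,0.4436,0.011,0,0,-18.3],[0,0.4145,0.4436,0.011,0,0,-18.3],[0,0.4145,0.4436,0.011,0,0,-18.3],[0,0.4145,0.4436,0.011,0,0,-18.3],[0,0.4145,0.4436,0.011,0,0,-18.3],[0,0.4145,0.4436,0.011,0,0,-18.3],[0,0.4145,0.4436,0.011,0,0,-18.3],[0,0.4145,0.4436,0.011,0,0,-18.3],[0,0.4145,0.4436,0.011,0,0,-18.3],[0,0.4145,0.4436,0.011,0,0,-18.3],[0,0.4145,0.4436,0.011,0,0,-18.3],[0,0.4145,0.4436,0.011,0,0,-18.3],[0,0.4145,0.4436,0.011,0,0,-18.3],[0,0.4145,0.4436,0.011,0,0,-18.3],[0,0.4145,0.4436,0.011,0,0,-18.3]]

```text
clock: 2.15
tool_pos: [0.4587, 0.1221, 0.2156]
orientation: [-180.0, -0.0, 4.0]
force: [-0.2, -0.4, 0.1]
opening: 0.0008
gripper_force: 0.0
```

```bash
python3 -c "
from h import *
import pickle
go((-75,0,153))
c=snap('wrist','w1.png')
pickle.dump(c,open('w1.pkl','wb'))
b=Ro.from_euler('z',BY,degrees=True)
for q in((0,0,100),(-46,28,128),(-46,-28,103),(46,28,103),(46,-28,103),(-22.7,0,168)): print(q,proj(c,b.apply(np.array(q)/1000)+[*BX,0]).round(1))
"
```

```text
now box mm [-74.9   0.7 215.6] rpy [-180.     -0.      4.03] F box [-0.2 -0.4  0.1] t 2.15 open 0.0008
(-75, 0, 153) shift [-0.0001  0.0007  0.0626] turn [-0.   -0.    0.03]
(0, 0, 100) [283.9 121.9]
(-46, 28, 128) [250.4 178.2]
(-46, -28, 103) [314.3 173.9]
(46, 28, 103) [250.6  64.7]
(46, -28, 103) [317.3  64.8]
(-22.7, 0, 168) [284.  153.9]
```

View pics/w1.png

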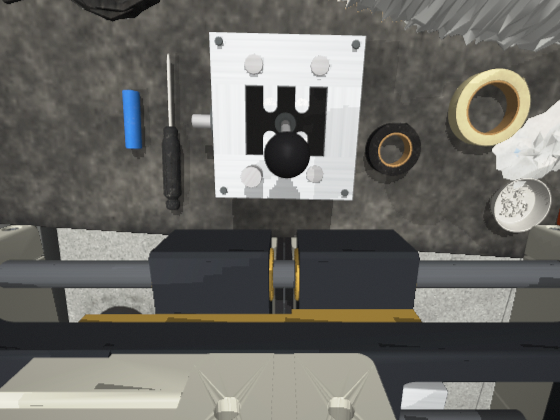

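Call:
jog_arm:
  plan:
    - [[0,0,0,0.03,0,0,0],[0,0,0,0.062,0,0,0],[0,0.01,0,0.062,0,0,0],[0,0.02,0,0.062,0,0,0],[0,0.024,0,0.062,0,0,0],[0,0.028,0,0.062,0,0,0],[0,0.031,0,0.062,0,0,0],[0,0.034,0,0.062,0,0,0],[0,0.037,0,0.062,0,0,0],[0,0.04,0,0.062,0,0,0],[0,0.043,0,0.062,0,0,0],[0,0.046,0,0.062,0,0,0],[0,0.048,0,0.062,0,0,0],[0,0.0495,0,0.062,0,0,0],[0,0.0495,0,0.062,0,0,0]]

```text
clock: 4.08
tool_pos: [0.5083, 0.1252, 0.1535]
orientation: [-180.0, -0.0, 4.0]
force: [-1.2, -1.7, 0.8]
opening: 0.0004
gripper_force: 0.9
```

```bash
cat > k.py <<'E'
from h import *
import sys
go(); c=snap('wrist',sys.argv[1])
b=Ro.from_euler('z',BY,degrees=True)
m=(c[0].max(2)<45).astype(np.uint8)
p=proj(c,b.apply(np.array([float(a) for a in sys.argv[2:5]])/1000)+[*BX,0]); print('guess px',p)
# circle fit: opening removes the stem, then component nearest guess
m=cv2.morphologyEx(m,cv2.MORPH_OPEN,cv2.getStructuringElement(cv2.MORPH_ELLIPSE,(25,25)))
n,l,st,ce=cv2.connectedComponentsWithStats(m)
for i in range(1,n):
    if np.linalg.norm(ce[i]-p)<60:
        X=plane(c,*ce[i],float(sys.argv[4])/1000); print(st[i],ce[i].round(1),'box mm',(b.inv().apply(X-[*BX,0])*1000).round(1))
E
python3 k.py w2.png 0 0 170
```

```text
now box mm [-25.2   0.4 153.5] rpy [-180.     -0.      3.98] F box [-1.3 -1.6  0.8] t 4.075 open 0.0004
guess px [283.37426871 218.82604407]
[238 173  29  31 684] [251.3 188.1] box mm [ 15.6  15.6 170. ]
[ 256  175   77   77 3808] [297.3 216.4] box mm [  1.3  -6.9 170. ]
```

View pics/w2.png

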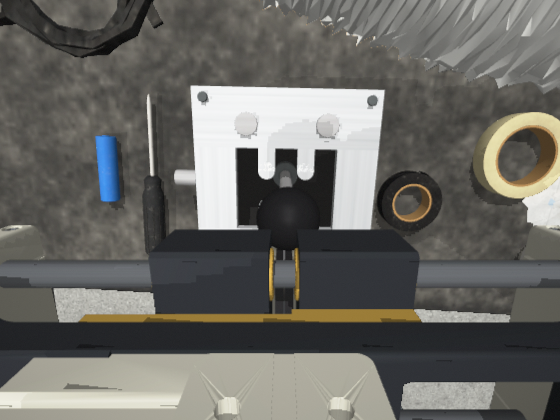

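Call:
jog_arm:
  plan:
    - [[0,-0.025,0,0,0,0,0],[0,-0.025,0.03,0,0,0,0],[0,-0.025,0.06,0,0,0,0],[0,0,0.06,0,0,0,0],[0,0.026,0.06,0,0,0,0],[0,0.026,0.05,0,0,0,0],[0,0.026,0.042,0,0,0,0],[0,0.026,0.037,0,0,0,0],[0,0.026,0.033,0,0,0,0],[0,0.026,0.029,0,0,0,0],[0,0.026,0.025,0,0,0,0],[0,0.026,0.021,0,0,0,0],[0,0.026,0.017,0,0,0,0],[0,0.026,0.013,0,0,0,0],[0,0.026,0.009,0,0,0,0],[0,0.026,0.005,0,0,0,0],[0,0.026,0.001,0,0,0,0],[0,0.026,-0.003,0,0,0,0],[0,0.026,-0.006,0,0,0,0],[0,0.026,-0.006,0,0,0,0]]

```text
clock: 6.62
tool_pos: [0.5336, 0.1331, 0.1534]
orientation: [180.0, 0.0, 4.0]
force: [0.0, -0.9, -1.5]
opening: 0.0006
gripper_force: 0.7
```

```bash
python3 k.py w3.png 0 45 161
```

```text
now box mm [  0.5   6.5 153.4] rpy [1.8e+02 2.0e-02 4.0e+00] F box [-0.  -0.9 -1.5] t 6.625 open 0.0006
guess px [212.95116354 258.76616166]
```

View pics/w3.png

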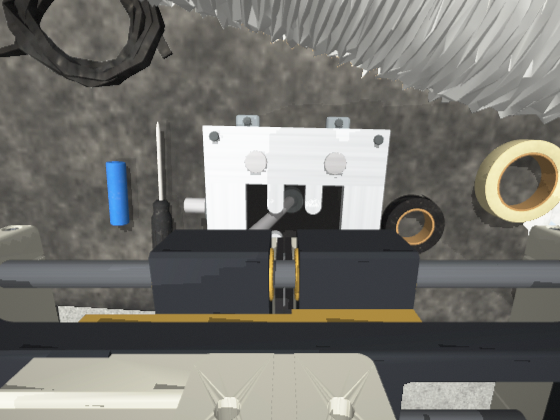

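```bash
python3 - <<'E'
from h import *
b=Ro.from_euler('z',BY,degrees=True)
for n,f in(('side','s3.png'),('scene','c3.png')):
    c=snap(n,f)
    for q in((0,45,162.5),(0,50,161)): print(n,proj(c,b.apply(np.array(q)/1000)+[*BX,0]).round(1))
a=cv2.imread('pics/c3.png')[155:245,225:315]; d=cv2.imread('pics/s3.png')[190:280,225:315]
cv2.imwrite('pics/crop3.png',np.hstack([cv2.resize(x,(400,400),interpolation=cv2.INTER_CUBIC) for x in(a,d)]))
E
```

```text
side [264.  220.1]
side [263.8 221.8]
scene [261.1 173.6]
scene [259.5 173.4]
```

View pics/crop3.png

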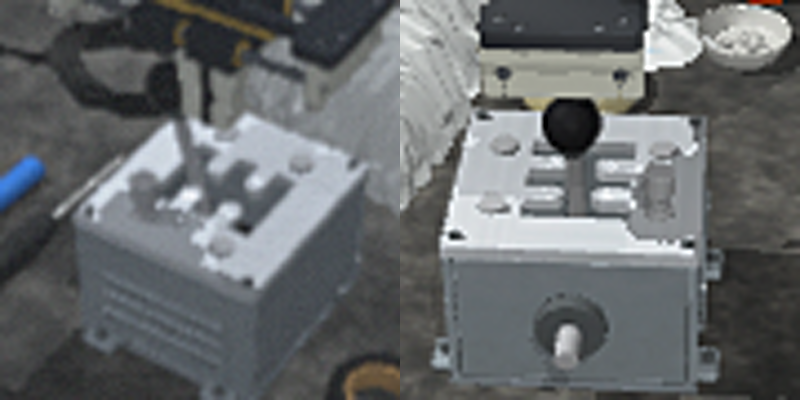

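Call:
jog_arm:
  plan:
    - [[0,0,-0.003,0,0,0,0],[0,0,-0.006,0,0,0,0],[0,0,-0.008,0,0,0,0],[0,0,-0.009,0,0,0,0],[0,0,-0.009,0,0,0,0]]

```text
clock: 7.4
tool_pos: [0.5331, 0.142, 0.1536]
orientation: [-180.0, -0.0, 4.0]
force: [-0.2, -1.7, -2.2]
opening: 0.0002
gripper_force: 0.9
```

```bash
python3 - <<'E'
from h import *
go()
b=Ro.from_euler('z',BY,degrees=True)
c=snap('side','s4.png')
m=(c[0][205:240,245:285].max(2)<50).astype(np.uint8)
m=cv2.morphologyEx(m,cv2.MORPH_OPEN,np.ones((5,5),np.uint8))
n,l,st,ce=cv2.connectedComponentsWithStats(m);print(st[1:],ce[1:]+[245,205])
for q in((0,45,162.5),(0,50,161),(0,54,160)): print(proj(c,b.apply(np.array(q)/1000)+[*BX,0]).round(1))
E
```

```text
now box mm [  0.7  15.4 153.6] rpy [-180.     -0.      3.99] F box [-0.3 -1.7 -2.2] t 7.4 open 0.0002
[[ 12  10  12  12 127]] [[262.66929134 220.52755906]]
[264.  220.1]
[263.8 221.8]
[263.7 223.2]
```

Call:
jog_arm:
  plan:
    - [[0,0,-0.002,0,0,0,0],[0,0,-0.003,0,0,0,0],[0,0,-0.003,0,0,0,0]]

```text
clock: 7.82
tool_pos: [0.5329, 0.145, 0.1536]
orientation: [-180.0, -0.0, 4.0]
force: [-0.4, -1.6, -1.0]
opening: 0.0004
gripper_force: 1.0
```

```bash
python3 - <<'E'
from h import *
go((0.7,-10,153.5),(48,-10,153.5),(48,50,153.5),(26,50,153.5),(-17,50,153.5))
b=Ro.from_euler('z',BY,degrees=True)
c=snap('side','s5.png'); e=snap('scene','c5.png')
m=(c[0][205:240,245:285].max(2)<50).astype(np.uint8)
m=cv2.morphologyEx(m,cv2.MORPH_OPEN,np.ones((5,5),np.uint8))
n,l,st,ce=cv2.connectedComponentsWithStats(m);print(st[1:],ce[1:]+[245,205])
def cr(n,x,y):return cv2.resize(cv2.imread('pics/'+n)[y:y+60,x:x+60],(400,400),interpolation=cv2.INTER_CUBIC)
cv2.imwrite('pics/crop5.png',np.hstack([cr('c5.png',235,160),cr('s5.png',235,200)]))
E
```

```text
now box mm [  0.7  18.4 153.6] rpy [-180.   -0.    4.] F box [-0.5 -1.6 -1. ] t 7.825 open 0.0004
(0.7, -10, 153.5) shift [-0.      0.0284  0.0001] turn [-0. -0. -0.]
(48, -10, 153.5) shift [0.0473 0.0284 0.0001] turn [-0. -0. -0.]
(48, 50, 153.5) shift [ 0.0473 -0.0316  0.0001] turn [-0. -0. -0.]
(26, 50, 153.5) shift [ 0.0253 -0.0316  0.0001] turn [-0. -0. -0.]
(-17, 50, 153.5) shift [-0.0177 -0.0316  0.0001] turn [-0. -0. -0.]
[[ 12  11  12  13 131]] [[262.72519084 221.7480916 ]]
```

View pics/crop5.png

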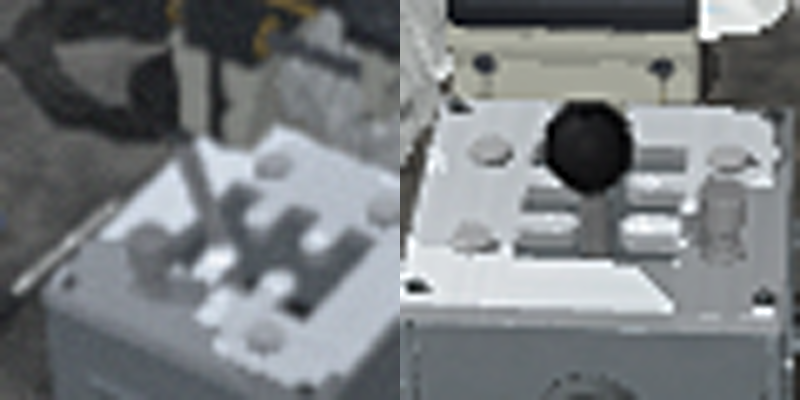

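Call:
jog_arm:
  plan:
    - [[0,0,0.028,0,0,0,0],[0,0.025,0.028,0,0,0,0],[0,0.048,0.028,0,0,0,0],[0,0.048,0,0.003,0,0,0],[0,0.048,-0.032,0.006,0,0,0],[0,0.038,-0.032,0.006,0,0,0],[0,0.03,-0.032,0.006,0,0,0],[0,0.025,-0.032,0.006,0,0,0],[0,0.021,-0.032,0.006,0,0,0],[0,0.017,-0.032,0.006,0,0,0],[0,0.013,-0.032,0.006,0,0,0],[0,0.009,-0.032,0.006,0,0,0],[0,0.005,-0.032,0.006,0,0,0],[0,0.001,-0.032,0.006,0,0,0],[0,-0.003,-0.032,0.006,0,0,0],[0,-0.006,-0.032,0.006,0,0,0],[0,-0.009,-0.032,0.006,0,0,0],[0,-0.012,-0.032,0.006,0,0,0],[0,-0.012,-0.032,0.006,0,0,0]]

```text
clock: 10.3
tool_pos: [0.5185, 0.176, 0.1476]
orientation: [180.0, 0.0, 4.0]
force: [0.9, -0.4, -2.0]
opening: 0.0005
gripper_force: 0.7
```

```bash
python3 -c "
from h import *
go()"
```

```text
now box mm [-11.6  50.3 147.6] rpy [1.80e+02 1.00e-02 3.99e+00] F box [ 0.9 -0.4 -2. ] t 10.3 open 0.0005
```

Continue in small steps until the force shows the end stop.

Call:
jog_arm:
  plan:
    - [[0,-0.002,0,0,0,0,0],[0,-0.004,0,0,0,0,0],[0,-0.005,0,0,0,0,0],[0,-0.005,0,0,0,0,0]]

```text
clock: 10.8
tool_pos: [0.5146, 0.1758, 0.1477]
orientation: [-180.0, -0.1, 4.0]
force: [8.1, -1.8, -5.2]
opening: 0.0004
gripper_force: 3.4
```

Call:
jog_arm:
  plan:
    - [[0,-0.001,0,0,0,0,0],[0,-0.002,0,0,0,0,0],[0,-0.002,0,0,0,0,0]]

```text
clock: 11.18
tool_pos: [0.5138, 0.1758, 0.1478]
orientation: [-180.0, -0.2, 4.0]
force: [12.0, -2.8, -8.7]
opening: 0.0006
gripper_force: 6.2
```

Call:
jog_arm:
  plan:
    - [[0,0.01,0,0,0,0,0],[0,0.03,0,0,0,0,0],[0,0.03,0,-0.05,0,0,0],[0,0.03,0,-0.08,0,0,0],[0,-0.02,0.03,-0.08,0,0,0],[0,-0.06,0.05,-0.08,0,0,0],[0,-0.06,0.05,-0.08,0,0,0],[0,-0.06,0.05,-0.08,0,0,0]]

```text
clock: 12.18
tool_pos: [0.4556, 0.1218, 0.2281]
orientation: [-180.0, -0.0, 4.0]
force: [0.2, 0.3, 0.9]
opening: 0.0008
gripper_force: 0.0
```

```bash
python3 k.py w6.png -42 48 155.5; python3 - <<'E'
from h import *
w=cv2.imread('pics/w6.png')[:300]; c=snap('side','s6.png')
s=cv2.resize(cv2.imread('pics/s6.png')[190:280,225:300],(240,300),interpolation=cv2.INTER_CUBIC)
cv2.imwrite('pics/crop6.png',np.hstack([w,s]))
E
```

```text
now box mm [-78.    0.6 228.1] rpy [-1.7996e+02 -5.0000e-02  4.0000e+00] F box [0.2 0.3 0.9] t 12.175 open 0.0008
guess px [222.49538743 172.30083302]
```

View pics/crop6.png

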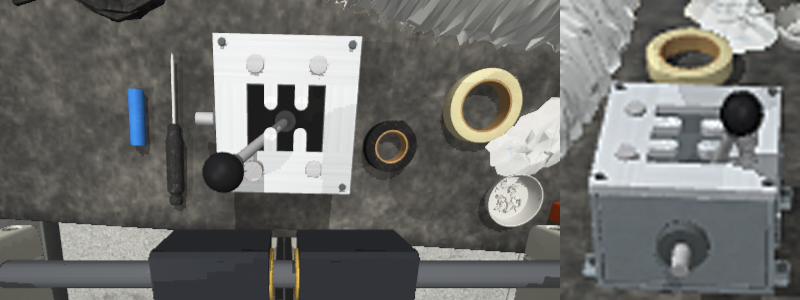

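The last picture shows the knob at (223,172), against (222.5,172.3) predicted for fully home. The loose parts are where they were and the robot touches nothing.

```bash
python3 -c "
from plant import ctrl
print(ctrl.close_job())"
```

```text
the job is handed in; nothing more can be done
None
```

The lever was pushed with closed fingers to the end of the slot at the setting pin (-x, +y): contact force rose to about 12 N at the stop, and a final picture showed the knob at its home position and the nearby parts in place; I handed the job in at about 12 s.

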